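# Face up the tea display

### The job

Face up the tea display on the counter: the orange tin has been left standing out in front, so push it along the counter into its empty lane, the one under the orange price ticket, and push the green tin that stands forward in its own lane back as well. Both must end pushed right back against the rail, square in their lanes with the white label panel still facing out, in line with the red and blue tins. Only push with the fingers: slide the tins on the counter without lifting or tipping them, and leave the red and blue tins, the jars, the bottle and the cup where they are.

Things in the scene. Friction and masses are not known exactly. Their poses are not given: they have to be found in the camera images.
- display: Wooden lane display, fixed on the counter, no floor: back rail 45 mm high, 350 long; five dividers 6 mm thick, 30 high make four lanes 80 mm wide, centres at y = -129, -43, 43, 129 mm. Origin on the counter, mid row, on the line of the tin centres when home; x towards the rail (front face at x = +32 mm), y along the row. Dividers end at x = -24 mm: a tin that is home stands 8 mm proud of them.
- ticket_orange: orange price ticket on the display's back rail at the lane of the orange tea (fixed; 56 mm wide, leaning well back, its top 68 mm above the counter). Its origin is not at the card: it lies on the counter below the centre of a tin standing home in that lane (against the rail, mid lane); x points into the lane to the rail, y across, z up.
- ticket_green: green price ticket on the display's back rail at the lane of the green tea (fixed; 56 mm wide, leaning well back, its top 68 mm above the counter). Its origin is not at the card: it lies on the counter below the centre of a tin standing home in that lane (against the rail, mid lane); x points into the lane to the rail, y across, z up.
- ticket_red: red price ticket on the display's back rail at the lane of the red tea (fixed; 56 mm wide, leaning well back, its top 68 mm above the counter). Its origin is not at the card: it lies on the counter below the centre of a tin standing home in that lane (against the rail, mid lane); x points into the lane to the rail, y across, z up.
- ticket_blue: blue price ticket on the display's back rail at the lane of the blue tea (fixed; 56 mm wide, leaning well back, its top 68 mm above the counter). Its origin is not at the card: it lies on the counter below the centre of a tin standing home in that lane (against the rail, mid lane); x points into the lane to the rail, y across, z up.
- orange_tin (a point): Tea tin, orange wrap label: square silver tin 64 x 64 mm, 80 mm tall, 0.11 to 0.22 kg, loose. Its centre, 40 mm up. z up; -x is its front, with the white label panel; its upright faces lie 32 mm off along its x and y. It starts 150 to 190 mm in front of the row, to one side of or before its lane, turned by up to 0.5 rad against the display.
- green_tin (a point): Tea tin, green wrap label: square silver tin 64 x 64 mm, 80 mm tall, 0.11 to 0.22 kg, loose. Its centre, 40 mm up. z up; -x is its front, with the white label panel; its upright faces lie 32 mm off along its x and y. It starts in its own lane, 25 to 45 mm short of home.
- red_tin (a point): Tea tin, red wrap label: square silver tin 64 x 64 mm, 80 mm tall, 0.11 to 0.22 kg, loose. Its centre, 40 mm up. z up; -x is its front, with the white label panel; its upright faces lie 32 mm off along its x and y. It starts home in its lane and stays.
- blue_tin (a point): Tea tin, blue wrap label: square silver tin 64 x 64 mm, 80 mm tall, 0.11 to 0.22 kg, loose. Its centre, 40 mm up. z up; -x is its front, with the white label panel; its upright faces lie 32 mm off along its x and y. It starts home in its lane and stays.
- orange_label (a point): Middle of the front face of the orange tin (white panel), 40 mm up.
- green_label (a point): Middle of the front face of the green tin (white panel), 40 mm up.
- red_label (a point): Middle of the front face of the red tin (white panel), 40 mm up.
- blue_label (a point): Middle of the front face of the blue tin (white panel), 40 mm up.
- honey_jar_mid (a point): Amber jar with brass lid and yellow label, 62 mm across, 88 mm tall, loose; this point is its centre. Leave alone.
- jam_jar_mid (a point): Amber jar with brass lid and blue label, 62 mm across, 88 mm tall, loose; this point is its centre. Leave alone.
- syrup_mid (a point): White bottle with black cap, 48 mm across, 125 mm tall, loose; this point is its centre. Leave alone.
- taster_mid (a point): White tasting cup, 68 mm across, 58 mm tall, loose; this point is its centre. Leave alone.

How it is judged:
At the end, for the whole second after the job is handed in: All four tins stand upright on the counter, each in the lane of its own ticket: centre within 8 mm of home along the lane (against the rail), within 12 mm of the lane's middle, square to it within 0.12 rad, front label outward; jars, bottle and cup within 20 mm of their starts (x of orange_tin in the frame of ticket_orange between -0.008 and 0.006 m and y of orange_tin in the frame of ticket_orange between -0.012 and 0.012 m and angle between the x axis of orange_tin and the x axis of ticket_orange, either way round below 0.12 rad and x of orange_label in the frame of ticket_orange below -0.02 m and angle between each of orange_tin, green_tin, red_tin, blue_tin's own z axis and vertical below 0.06 rad and height (world z) of each of orange_tin, green_tin, red_tin, blue_tin below 0.046 m and x of green_tin in the frame of ticket_green between -0.008 and 0.006 m and y of green_tin in the frame of ticket_green between -0.012 and 0.012 m and angle between the x axis of green_tin and the x axis of ticket_green, either way round below 0.12 rad and x of green_label in the frame of ticket_green below -0.02 m and x of red_tin in the frame of ticket_red between -0.008 and 0.006 m and y of red_tin in the frame of ticket_red between -0.012 and 0.012 m and angle between the x axis of red_tin and the x axis of ticket_red, either way round below 0.12 rad and x of red_label in the frame of ticket_red below -0.02 m and x of blue_tin in the frame of ticket_blue between -0.008 and 0.006 m and y of blue_tin in the frame of ticket_blue between -0.012 and 0.012 m and angle between the x axis of blue_tin and the x axis of ticket_blue, either way round below 0.12 rad and x of blue_label in the frame of ticket_blue below -0.02 m and distance of each of honey_jar_mid, jam_jar_mid, syrup_mid, taster_mid from where it was at the start of the episode below 0.02 m); the robot touches nothing.
It fails at once if a tin is lifted off the counter (height (world z) of any of orange_tin, green_tin, red_tin, blue_tin above 0.052 m).
It fails at once if a tin is tipped (angle between any of orange_tin, green_tin, red_tin, blue_tin's own z axis and vertical above 0.3 rad).
It fails at once if the red or blue tin is pushed out of place (distance of any of red_tin, blue_tin from where it was at the start of the episode above 0.02 m).
It fails at once if a jar, the bottle or the cup is disturbed (distance of any of honey_jar_mid, jam_jar_mid, syrup_mid, taster_mid from where it was at the start of the episode above 0.02 m or angle between any of honey_jar_mid, jam_jar_mid, syrup_mid, taster_mid's own z axis and vertical above 0.3 rad).
It also fails if it takes over 64 s, if anything falls off the work surface, if the arm or the gripper's body presses on something with over 40 N, if the wrist force passes 120 N, or if a joint passes its speed limit or range.

### The arm

A 7-joint arm with a two-finger parallel gripper is mounted at the origin on the work surface. World frame = base frame: x ahead of the robot, y to its left, z up, the work surface at z = 0. Lengths are in m, angles in rad, forces in N, time in s.
With the tool pointing down it reaches from about 0.35 to 0.9 m from the base axis. Payload 8.1 kg.
Tool frame: the origin (TCP) lies midway between the tips of the shut fingers; the grasp point (between the pads) lies arm.hold_point_z behind it (arm.hold_point_z is the distance from the TCP to the grasp point, in m); z points along the fingers, x is the direction in which the jaws open and shut, and the axes are right-handed (so a half turn about z gives the same grasp; the last joint's range is limited). The gripper opens to 92 mm and grips with 3 to 60 N. Pads are 19 mm wide; open, the fingers measure 130 mm over their backs; the gripper's body (75 mm by 190 mm) begins 47 mm behind the grasp point.
Start: joints at [-1.23, 0.434, 0.025, 1.573, -0.012, 1.134, -0.075], TCP at [0.268, 0.564, 0.227] pointing down, gripper open.
Joint ranges: [-2.62, 2.62], [-0.44, 2.09], [-1.27, 1.32], [0.08, 2.57], [-1.32, 4.46], [0.12, 2], [-2.74, 2.74]. Speed limits (rad/s): [2.22, 2.22, 3.01, 3.01, 3.14, 3.14, 3.14].

### API

Orientations are given as a rotation vector (axis times angle).
In Python, from cell import arm gives the robot as it stands.
- The arm moves only by the shell command python3 -m pendant 'ROWS' [FORCE]. ROWS is JSON, a list of rows, each an object with "dp": the shift along the tool's x, y, z in m, a list of three; "rotation": the turn, a rotation vector about the tool's x, y, z in rad, a list of three; "fingers": the closure, from -1 (fully open) to 1 (shut). In form: [{"dp": [x, y, z], "rotation": [rx, ry, rz], "fingers": fingers}, ...]. A call has 1 to 20 rows; each row is the pose to reach, as a shift and turn from the pose measured when the call began, along the tool's axes at that moment; what a row does not reach only later rows make up. A row lasts 1/8 s, in which the tool goes at most 62.5 mm and 10.7 degrees, less where a joint would pass 70% of its speed; a pose out of reach is approached as far as the arm can. A call with a gripper value outside its range is refused whole. The fingers move at their own pace and stop on an object; FORCE is the grip in N (left out, the last holds). Time passes only in rows, so rows that repeat a pose let the fingers close. It gives the time, the measured TCP pose, the force and the opening at its end, in the units of the state.
- arm.observe(): the state, without advancing time (a new reading comes with each control period).
- arm.get_image(name): name is "scene" or "top" or "wrist"; returns the picture (480x640x3 uint8, blue, green, red); there is no depth.
- arm.camera_params(name): a dict with "camera_matrix" (3x3 intrinsics, pixels), "rvec" (rotation vector, rad) and "tvec" (3), from world to camera coordinates, as OpenCV has them. Camera axes: x right, y down, z forward; pixel columns grow to the right and rows downward; lengths in m; the calibration is good to about 2 mm. The wrist camera is an equidistant fisheye: a pixel r from the principal point sees the ray r / f radians off the axis. A picture is of the moment at which its call begins: read the wrist's pose just before it. camera_params takes no time and is no camera call; for the wrist camera it gives the pose at the moment of the call.
- arm.sign_off(): hands the job in, once; it reports no verdict.
The state is a dict: "clock": time; "joints": joint angles; "dq": joint speeds; "joint_efforts": joint torques, N m; "position": TCP position; "ee_rot": TCP orientation; "force": force on the tool from outside, world axes, zero at the start; "ft_torque": the same for the moment, N m; "width": opening from 0.0 (shut) to 1.0 (fully open).
Only numpy, scipy, OpenCV 4.12 (cv2) and the standard library are available. Lean on these libraries where they do the work, as an engineer would, in place of code of your own. Each camera call takes 0.05 s, during which the arm holds its last target.

## Working session

There is one attempt and no reset: what is moved stays moved. The work goes in short steps, Python scripts to look and compute and a shell command to move; the robot and the scene stay as the last step left them, time stands still between calls to the robot, and variables do not carry over. Pictures are saved under pics/ and viewed, and the job is handed in when it is done.

```bash
mkdir -p pics; ls; python3 - <<'E'
from cell import arm
import cv2
print(arm.observe())
for n in("scene","top"):
    cv2.imwrite(f"pics/{n}0.png",arm.get_image(n)); print(n,arm.camera_params(n))
print(arm.hold_point_z)
E
```

```text
pics
{'clock': 0.0, 'joints': array([-1.22960242,  0.43521423,  0.0249872 ,  1.5741088 , -0.01159233,
        1.13397666, -0.07511369]), 'dq': array([ 0.0003709 , -0.00078797,  0.00070761, -0.00040093,  0.00033304,
        0.0013455 , -0.00023165]), 'joint_efforts': array([-8.84709225e-04, -6.67859602e+01,  9.84472521e-01, -3.14460576e+01,
       -6.04078872e-02,  4.29667148e-02,  1.55478315e-04]), 'position': array([0.26819815, 0.56396554, 0.22594605]), 'ee_rot': array([ 2.65513663e+00,  1.67744217e+00, -1.93379393e-03]), 'force': array([0.14982588, 0.21781678, 0.07433026]), 'ft_torque': array([-0.00859613,  0.01664139, -0.05109639]), 'width': 1.0037401449494887}
scene {'camera_matrix': array([[440.04992924,   0.        , 324.9940106 ],
       [  0.        , 440.04992924, 240.47774561],
       [  0.        ,   0.        ,   1.        ]]), 'rvec': array([ 0.95357465,  2.27130189, -1.28216614]), 'tvec': array([ 0.39082642, -0.13238387,  1.33647175])}
top {'camera_matrix': array([[438.18647427,   0.        , 321.8683904 ],
       [  0.        , 438.18647427, 245.33525701],
       [  0.        ,   0.        ,   1.        ]]), 'rvec': array([ 2.20832477, -2.17498536,  0.09556566]), 'tvec': array([-0.01162636,  0.56679175,  0.84068279])}
0.0188
```

View pics/scene0.png

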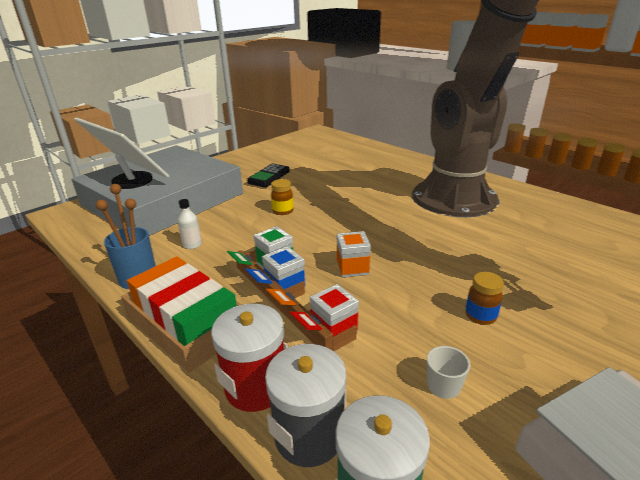

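View pics/top0.png

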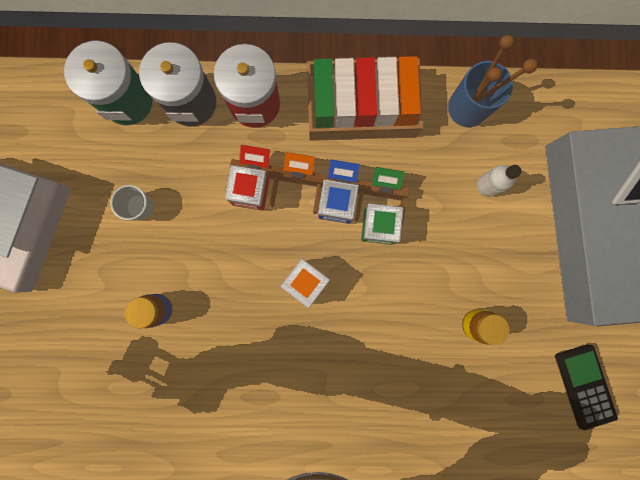

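The top view shows the red (245,185), blue (338,198) and green (384,222) tins in the display. The orange tin is rotated at (305,283), and the empty lane is under the orange ticket at (299,164). Next I'll measure them.

```bash
cat > h.py <<'E'
import numpy as np, cv2
from cell import arm
def ray(n,uv,z,P=None):
    P=P or arm.camera_params(n); K=P["camera_matrix"]; R=cv2.Rodrigues(P["rvec"])[0]; t=P["tvec"]
    c=-R.T@t; uv=np.atleast_2d(uv).astype(float)
    d=np.c_[uv,np.ones(len(uv))]@np.linalg.inv(K).T@R
    return c+d*((z-c[2])/d[:,2])[:,None]
HUE={"red":[(0,6),(172,180)],"orange":[(8,18)],"green":[(50,85)],"blue":[(105,125)]}
def tins(im,roi=(180,130,440,330)):
    """colour patches on tin tops/tickets in top view"""
    hsv=cv2.cvtColor(im,cv2.COLOR_BGR2HSV); out=[]
    for k,rs in HUE.items():
        m=np.zeros(im.shape[:2],np.uint8)
        for a,b in rs: m|=cv2.inRange(hsv,(a,170,90),(b,255,255))
        x0,y0,x1,y1=roi; mm=np.zeros_like(m); mm[y0:y1,x0:x1]=m[y0:y1,x0:x1]
        for c in cv2.findContours(mm,cv2.RETR_EXTERNAL,cv2.CHAIN_APPROX_NONE)[0]:
            if cv2.contourArea(c)>60:out.append((k,c))
    return out
def report(im):
    for k,c in tins(im):
        q=c[:,0,:].astype(float)
        w=ray("top",q,0.08)[:,:2].astype(np.float32)*1000
        (cx,cy),(a,b),th=cv2.minAreaRect(w)
        print(k,"px",q.mean(0).round(),"rect ctr",round(cx,1),round(cy,1),"size",round(a,1),round(b,1),"ang",round(th,1))
E
python3 - <<'E'
from h import *
im=cv2.imread("pics/top0.png"); report(im)
cv2.imwrite("pics/crop0.png",cv2.resize(im[130:330,200:440],None,fx=3,fy=3,interpolation=cv2.INTER_CUBIC))
P=arm.camera_params("top");print(-cv2.Rodrigues(P["rvec"])[0].T@P["tvec"])
E
```

```text
red px [245. 184.] rect ctr 673.4 141.4 size 38.2 38.6 ang 81.4
red px [254. 156.] rect ctr 726.3 125.3 size 56.1 35.0 ang 81.5
orange px [305. 283.] rect ctr 493.8 27.9 size 38.2 38.4 ang 54.1
orange px [298. 163.] rect ctr 714.0 43.6 size 56.2 36.2 ang 81.5
[0.50462326 0.00934148 0.87943375]
```

View pics/crop0.png

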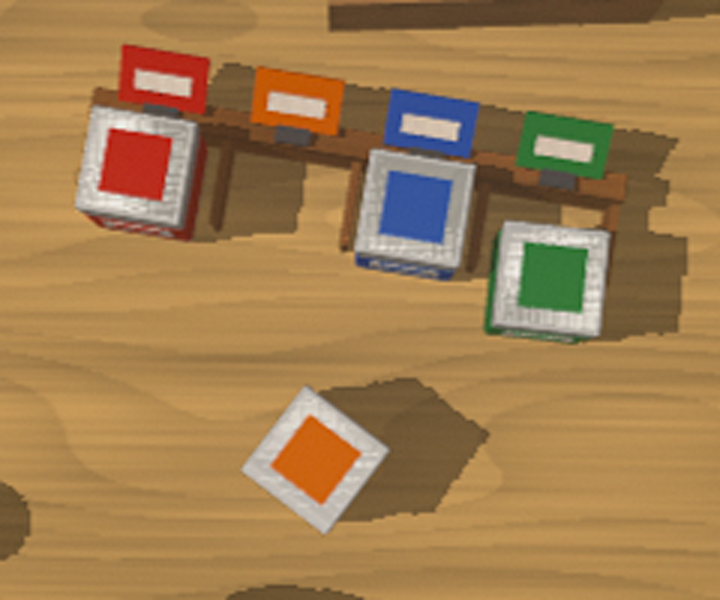

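```bash
sed -i 's/(a,170,90)/(a,120,60)/; s/"green":\[(50,85)\]/"green":[(50,90)]/; s/"blue":\[(105,125)\]/"blue":[(100,130)]/' h.py
cat >> h.py <<'E'
E
python3 - <<'E'
from h import *
im=cv2.imread("pics/top0.png"); report(im)
# divider/tickets: fit display yaw and lane centres from tickets at several heights
T={}
for k,c in tins(im):
    q=c[:,0,:].astype(float)
    if q[:,1].mean()<192 and (k!="red" or q[:,1].mean()<170): T[k]=q
for h in(.05,.055,.06):
    C=np.array([cv2.minAreaRect(ray("top",T[k],h)[:,:2].astype(np.float32)*1000)[0] for k in("red","orange","blue","green")])
    d=(C[0]-C[3])/np.linalg.norm(C[0]-C[3]); print(h,C.round(1).tolist(),"pitch",np.linalg.norm(C[0]-C[3])/3,"yaw",np.degrees(np.arctan2(-d[0],d[1])),"ylane",(C@d).round(1))
hsv=cv2.cvtColor(im,cv2.COLOR_BGR2HSV)
for n,p in(("honey",(493,330)),("jam",(141,312)),("cup",(129,203))): print(n,ray("top",[p],.088)[0].round(3))
E
```

```text
red px [264. 195.] rect ctr 658.0 104.8 size 17.4 61.3 ang 69.2
red px [245. 184.] rect ctr 673.2 141.7 size 39.0 39.8 ang 81.5
red px [254. 156.] rect ctr 726.3 125.3 size 56.1 35.0 ang 81.5
orange px [310. 230.] rect ctr 593.6 19.3 size 368.5 482.6 ang 1.1
green px [384. 222.] rect ctr 607.7 -115.8 size 37.6 37.7 ang 84.7
green px [388. 178.] rect ctr 689.9 -122.5 size 54.2 34.4 ang 81.4
blue px [338. 198.] rect ctr 649.7 -31.0 size 37.9 38.6 ang 81.4
blue px [343. 170.] rect ctr 702.1 -39.7 size 53.1 34.4 ang 81.5Traceback (most recent call last):
  File "<stdin>", line 9, in <module>
KeyError: 'orange'
```

```bash
cat >> h.py <<'E'
from scipy.spatial.transform import Rotation as Ro
def plan(*targets):
    """targets: (x mm,y mm,z mm, world angle of tool y deg), tool down -> rows"""
    s=arm.observe(); p=s["position"]; R0=Ro.from_rotvec(s["ee_rot"])
    print("pos",(p*1000).round(1),"F",s["force"].round(1),"w",round(s["width"],2),"t",round(s["clock"],2))
    for x,y,z,a in targets:
        a=np.radians(a); Y=np.array([np.cos(a),np.sin(a),0]);Z=np.array([0,0,-1.]);X=np.cross(Y,Z)
        R=Ro.from_matrix(np.c_[X,Y,Z])
        print("dp",R0.inv().apply(np.array([x,y,z])/1000-p).round(4).tolist(),"rot",(R0.inv()*R).as_rotvec().round(3).tolist())
E
python3 -c "
from h import *
plan((448,-35,200,54.1))"
```

```text
pos [268.2 564.1 226. ] F [ 0.7  0.2 -0.6] w 1.0 t 0.1
dp [-0.4638, 0.4196, 0.0267] rot [-0.001, 0.001, -1.388]
```

```bash
python3 -m pendant '[{"dp":[-0.046,0.042,0],"rotation":[0,0,-0.14],"fingers":0.56},{"dp":[-0.093,0.084,0],"rotation":[0,0,-0.28],"fingers":0.56},{"dp":[-0.139,0.126,0],"rotation":[0,0,-0.42],"fingers":0.56},{"dp":[-0.186,0.168,0],"rotation":[0,0,-0.56],"fingers":0.56},{"dp":[-0.232,0.21,0],"rotation":[0,0,-0.69],"fingers":0.56},{"dp":[-0.278,0.252,0],"rotation":[0,0,-0.83],"fingers":0.56},{"dp":[-0.325,0.294,0],"rotation":[0,0,-0.97],"fingers":0.56},{"dp":[-0.371,0.336,0.0],"rotation":[0,0,-1.11],"fingers":0.56},{"dp":[-0.417,0.378,0.01],"rotation":[0,0,-1.25],"fingers":0.56},{"dp":[-0.464,0.42,0.026],"rotation":[0,0,-1.388],"fingers":0.56},{"dp":[-0.464,0.42,0.026],"rotation":[0,0,-1.388],"fingers":0.56},{"dp":[-0.464,0.42,0.026],"rotation":[0,0,-1.388],"fingers":0.56},{"dp":[-0.464,0.42,0.026],"rotation":[0,0,-1.388],"fingers":0.56}]'
python3 -c "
from h import *
plan((448,-35,33,54.1))
cv2.imwrite('pics/scene1.png',arm.get_image('scene'))
cv2.imwrite('pics/wrist1.png',arm.get_image('wrist'))"
```

```text
clock: 1.72
position: [0.448, -0.0347, 0.2006]
ee_rot: [-0.968, -2.988, 0.002]
force: [-0.3, 1.0, 0.1]
width: 0.218
pos [448.  -34.7 200.6] F [-0.3  1.   0.1] w 0.22 t 1.73
dp [-0.0002, -0.0, 0.1676] rot [-0.001, -0.0, -0.0]
```

View pics/scene1.png

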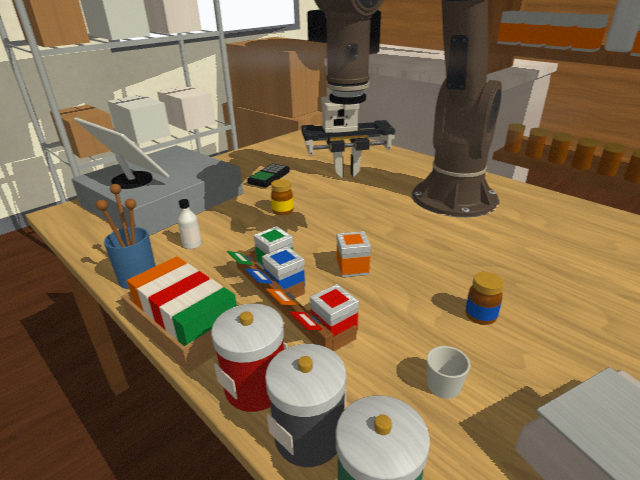

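View pics/wrist1.png

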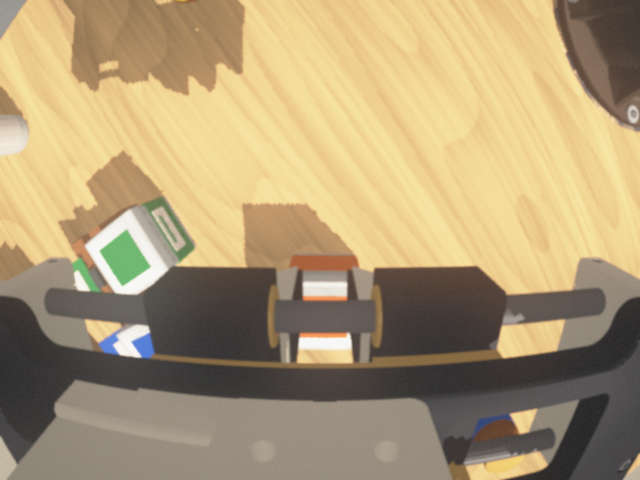

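The gripper is placed and the orange tin lies centred ahead of the fingers. Next I lower it and close up to the tin.

```bash
python3 -m pendant '[{"dp":[0,0,0.06],"rotation":[0,0,0],"fingers":0.56},{"dp":[0,0,0.12],"rotation":[0,0,0],"fingers":0.56},{"dp":[0,0,0.16],"rotation":[0,0,0],"fingers":0.56},{"dp":[0,0,0.166],"rotation":[0,0,0],"fingers":0.56},{"dp":[0,0,0.166],"rotation":[0,0,0],"fingers":0.56},{"dp":[0,0.01,0.166],"rotation":[0,0,0],"fingers":0.56},{"dp":[0,0.02,0.166],"rotation":[0,0,0],"fingers":0.56},{"dp":[0,0.029,0.166],"rotation":[0,0,0],"fingers":0.56},{"dp":[0,0.033,0.166],"rotation":[0,0,0],"fingers":0.56},{"dp":[0,0.033,0.166],"rotation":[0,0,0],"fingers":0.56}]'
python3 - <<'E'
from h import *
u0=54.1; c=np.array([493.8,27.9]); R=110.8; h=41.5
a=np.radians
T=[]
for b in np.linspace(u0,81.5,8)[0:]:
    q=c+R*np.array([np.sin(a(b))-np.sin(a(u0)),np.cos(a(u0))-np.cos(a(b))])
    T.append((*(q-h*np.array([np.cos(a(b)),np.sin(a(b))])),34,b)); print(b.round(1),q.round(1))
plan(*T)
cv2.imwrite('pics/top1.png',arm.get_image('top')); cv2.imwrite('pics/wrist2.png',arm.get_image('wrist'))
E
```

```text
clock: 3.08
position: [0.4675, -0.0073, 0.0348]
ee_rot: [-0.965, -2.99, 0.002]
force: [0.3, -0.2, -0.2]
width: 0.222
54.1 [493.8  27.9]
58.0 [498.   34.2]
61.9 [501.8  40.7]
65.8 [505.1  47.5]
69.8 [508.   54.5]
73.7 [510.4  61.7]
77.6 [512.3  69.1]
81.5 [513.6  76.5]
pos [467.5  -7.3  34.8] F [ 0.3 -0.2 -0.2] w 0.22 t 3.08
dp [-0.0007, 0.0024, 0.0008] rot [-0.001, 0.0, 0.002]
dp [-0.0033, 0.0101, 0.0008] rot [-0.001, 0.0, -0.066]
dp [-0.0053, 0.0179, 0.0008] rot [-0.001, 0.0, -0.134]
dp [-0.0069, 0.0258, 0.0008] rot [-0.001, 0.0, -0.203]
dp [-0.0078, 0.0338, 0.0008] rot [-0.001, 0.0, -0.271]
dp [-0.0083, 0.0419, 0.0008] rot [-0.001, 0.0, -0.339]
dp [-0.0081, 0.05, 0.0008] rot [-0.001, 0.0, -0.408]
dp [-0.0075, 0.058, 0.0008] rot [-0.001, -0.0, -0.476]
```

View pics/top1.png

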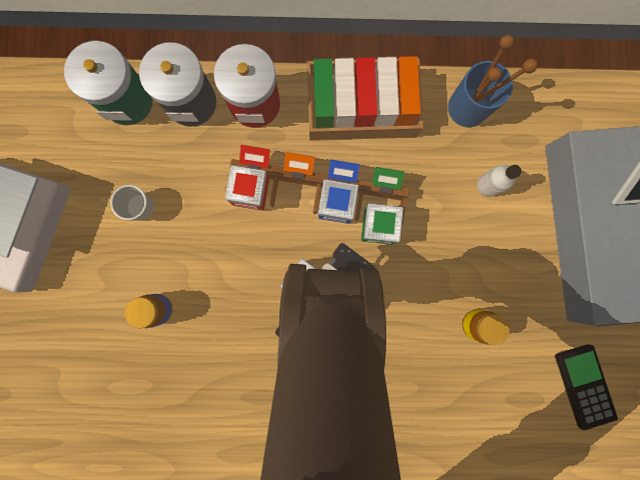

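View pics/wrist2.png

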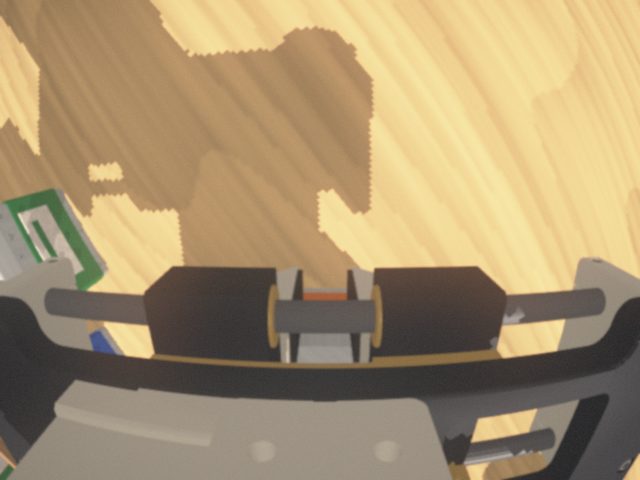

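```bash
python3 -m pendant '[{"dp":[-0.0007,0.0024,0],"rotation":[0,0,0],"fingers":0.56},{"dp":[-0.002,0.0062,0],"rotation":[0,0,-0.033],"fingers":0.56},{"dp":[-0.0033,0.0101,0],"rotation":[0,0,-0.066],"fingers":0.56},{"dp":[-0.0043,0.014,0],"rotation":[0,0,-0.1],"fingers":0.56},{"dp":[-0.0053,0.0179,0],"rotation":[0,0,-0.134],"fingers":0.56},{"dp":[-0.0061,0.0218,0],"rotation":[0,0,-0.168],"fingers":0.56},{"dp":[-0.0069,0.0258,0],"rotation":[0,0,-0.203],"fingers":0.56},{"dp":[-0.0074,0.0298,0],"rotation":[0,0,-0.237],"fingers":0.56},{"dp":[-0.0078,0.0338,0],"rotation":[0,0,-0.271],"fingers":0.56},{"dp":[-0.0081,0.0378,0],"rotation":[0,0,-0.305],"fingers":0.56},{"dp":[-0.0083,0.0419,0],"rotation":[0,0,-0.339],"fingers":0.56},{"dp":[-0.0082,0.046,0],"rotation":[0,0,-0.374],"fingers":0.56},{"dp":[-0.0081,0.05,0],"rotation":[0,0,-0.408],"fingers":0.56},{"dp":[-0.0078,0.054,0],"rotation":[0,0,-0.442],"fingers":0.56},{"dp":[-0.0075,0.058,0],"rotation":[0,0,-0.476],"fingers":0.56},{"dp":[-0.0075,0.058,0],"rotation":[0,0,-0.476],"fingers":0.56}]'
python3 - <<'E'
from h import *
plan((507.5,35.5,34,81.5))
cv2.imwrite('pics/top2.png',arm.get_image('top')); 
E
```

```text
clock: 5.18
position: [0.5072, 0.0354, 0.0346]
ee_rot: [-0.232, -3.132, 0.001]
force: [0.2, 1.7, -0.3]
width: 0.218
pos [507.2  35.4  34.6] F [ 0.2  1.7 -0.3] w 0.22 t 5.17
dp [-0.0003, 0.0002, 0.0006] rot [-0.001, -0.001, 0.0]
```

View pics/top2.png

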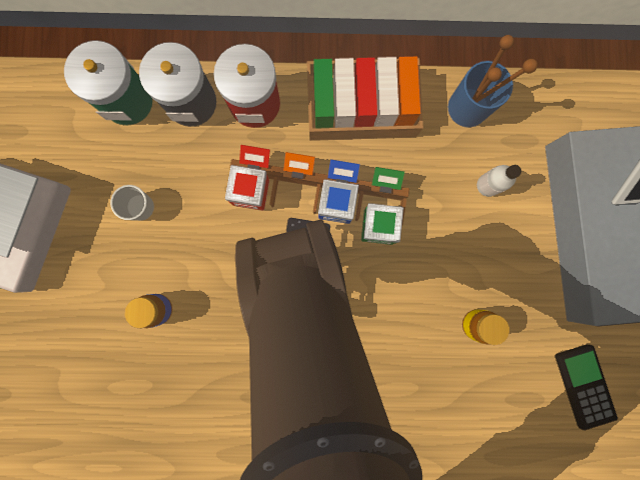

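```bash
python3 -m pendant '[{"dp":[0,-0.02,0],"rotation":[0,0,0],"fingers":0.56},{"dp":[0,-0.04,-0.01],"rotation":[0,0,0],"fingers":0.56},{"dp":[0,-0.05,-0.06],"rotation":[0,0,0],"fingers":0.56},{"dp":[0,-0.05,-0.1],"rotation":[0,0,0],"fingers":0.56},{"dp":[0,-0.05,-0.1],"rotation":[0,0,0],"fingers":0.56}]'
python3 - <<'E'
from h import *
plan((534,-103,134,-8.5),(534,-103,34,-8.5))
E
```

```text
clock: 5.85
position: [0.5016, -0.0141, 0.1374]
ee_rot: [0.235, 3.128, 0.0]
force: [0.7, 0.5, -0.9]
width: 0.218
pos [501.6 -14.1 137.4] F [ 0.7  0.5 -0.9] w 0.22 t 5.85
dp [-0.0453, -0.0831, 0.0035] rot [0.004, 0.003, 1.569]
dp [-0.0448, -0.0831, 0.1035] rot [0.004, 0.003, 1.569]
```

```bash
python3 -m pendant '[{"dp":[-0.01,-0.02,0],"rotation":[0,0,0.18],"fingers":0.56},{"dp":[-0.02,-0.04,0],"rotation":[0,0,0.36],"fingers":0.56},{"dp":[-0.03,-0.06,0],"rotation":[0,0,0.54],"fingers":0.56},{"dp":[-0.045,-0.083,0],"rotation":[0,0,0.72],"fingers":0.56},{"dp":[-0.045,-0.083,0],"rotation":[0,0,0.9],"fingers":0.56},{"dp":[-0.045,-0.083,0],"rotation":[0,0,1.08],"fingers":0.56},{"dp":[-0.045,-0.083,0],"rotation":[0,0,1.26],"fingers":0.56},{"dp":[-0.045,-0.083,0],"rotation":[0,0,1.44],"fingers":0.56},{"dp":[-0.045,-0.083,0],"rotation":[0,0,1.57],"fingers":0.56},{"dp":[-0.045,-0.083,0.003],"rotation":[0,0,1.57],"fingers":0.56},{"dp":[-0.045,-0.083,0.003],"rotation":[0,0,1.57],"fingers":0.56}]'
python3 - <<'E'
from h import *
plan((534,-103,34,-8.5))
im=arm.get_image('top');cv2.imwrite('pics/top3.png',im); report(im)
E
```

```text
clock: 7.22
position: [0.5332, -0.1026, 0.1337]
ee_rot: [2.376, 2.053, 0.003]
force: [0.5, -0.0, 0.1]
width: 0.222
pos [ 533.2 -102.6  133.7] F [ 0.5 -0.   0.1] w 0.22 t 7.22
dp [-0.0003, 0.0005, 0.0997] rot [0.003, -0.0, 0.003]
red px [263. 195.] rect ctr 657.0 104.8 size 17.4 59.5 ang 68.4
red px [245. 184.] rect ctr 673.0 141.7 size 39.1 39.5 ang 81.4
red px [254. 156.] rect ctr 726.4 125.3 size 56.1 35.3 ang 81.4
orange px [356. 253.] rect ctr 549.0 -64.3 size 26.3 45.2 ang 81.5
orange px [310. 221.] rect ctr 593.9 19.3 size 367.8 482.6 ang 1.1
green px [378. 220.] rect ctr 608.7 -106.5 size 19.0 38.3 ang 83.3
green px [387. 177.] rect ctr 689.9 -122.5 size 54.2 34.4 ang 81.4
blue px [338. 198.] rect ctr 649.7 -31.0 size 37.9 38.6 ang 81.4
blue px [343. 170.] rect ctr 702.1 -39.7 size 53.1 34.4 ang 81.5
```

View pics/top3.png

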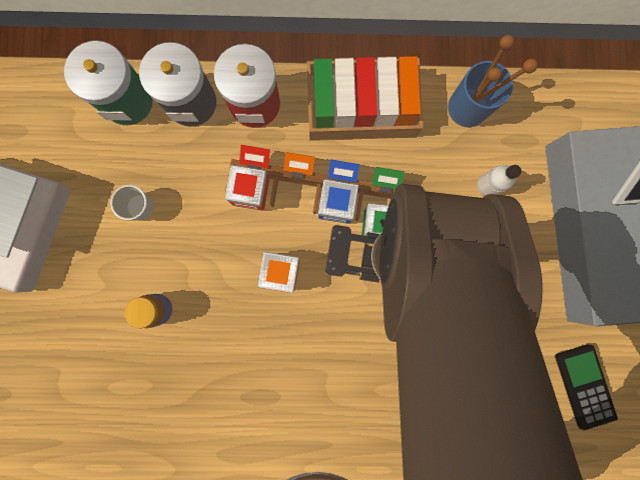

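```bash
python3 -m pendant '[{"dp":[0,0,0.05],"rotation":[0,0,0],"fingers":0.56},{"dp":[0,0,0.095],"rotation":[0,0,0],"fingers":0.56},{"dp":[0,0,0.099],"rotation":[0,0,0],"fingers":0.56},{"dp":[0,0,0.099],"rotation":[0,0,0],"fingers":0.56},{"dp":[0,0.015,0.099],"rotation":[0,0,0],"fingers":0.56},{"dp":[0,0.028,0.099],"rotation":[0,0,0],"fingers":0.56},{"dp":[0,0.033,0.099],"rotation":[0,0,0],"fingers":0.56},{"dp":[0,0.037,0.099],"rotation":[0,0,0],"fingers":0.56},{"dp":[0,0.041,0.099],"rotation":[0,0,0],"fingers":0.56},{"dp":[0,0.045,0.099],"rotation":[0,0,0],"fingers":0.56},{"dp":[0,0.049,0.099],"rotation":[0,0,0],"fingers":0.56},{"dp":[0,0.053,0.099],"rotation":[0,0,0],"fingers":0.56},{"dp":[0,0.056,0.099],"rotation":[0,0,0],"fingers":0.56},{"dp":[0,0.059,0.099],"rotation":[0,0,0],"fingers":0.56},{"dp":[0,0.060,0.099],"rotation":[0,0,0],"fingers":0.56},{"dp":[0,0.060,0.099],"rotation":[0,0,0],"fingers":0.56}]'
python3 - <<'E'
from h import *
plan((600,-103,34,-8.5))
im=arm.get_image('top');cv2.imwrite('pics/top4.png',im)
hsv=cv2.cvtColor(im,cv2.COLOR_BGR2HSV); m=cv2.inRange(hsv,(5,190,150),(18,255,255)); m[:235]=0;m[310:]=0;m[:,:230]=0;m[:,325:]=0
c=max(cv2.findContours(m,0,1)[0],key=cv2.contourArea)
print(c[:,0].mean(0),cv2.minAreaRect(ray('top',c[:,0],.08)[:,:2].astype(np.float32)*1000))
E
```

```text
clock: 9.28
position: [0.5932, -0.1115, 0.0352]
ee_rot: [2.376, 2.051, 0.004]
force: [0.4, -0.6, 0.7]
width: 0.221
pos [ 593.2 -111.5   35.2] F [ 0.4 -0.6  0.7] w 0.22 t 9.28
dp [0.0094, 0.0055, 0.0012] rot [0.004, -0.0, 0.002]
[277.78481013 271.65822785] ((513.4500122070312, 77.13289642333984), (37.61766052246094, 38.27545166015625), 81.8777084350586)
```

View pics/top4.png

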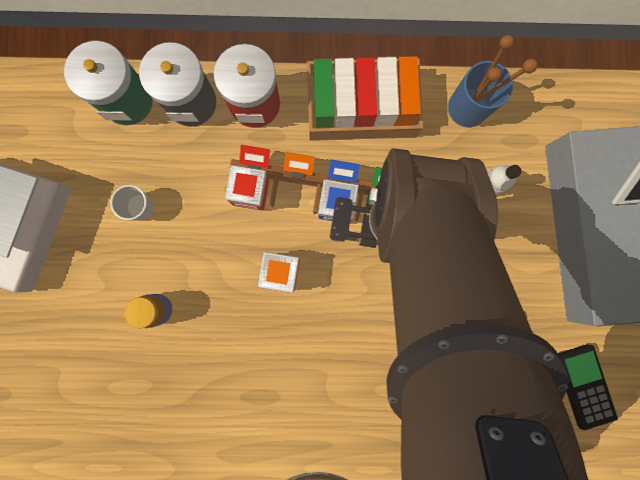

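```bash
python3 -m pendant '[{"dp":[0,0.001,0],"rotation":[0,0,0],"fingers":0.56},{"dp":[0,0.002,0],"rotation":[0,0,0],"fingers":0.56},{"dp":[0,0.003,0],"rotation":[0,0,0],"fingers":0.56},{"dp":[0,0.003,0],"rotation":[0,0,0],"fingers":0.56}]'
python3 -m pendant '[{"dp":[0,0.001,0],"rotation":[0,0,0],"fingers":0.56},{"dp":[0,0.002,0],"rotation":[0,0,0],"fingers":0.56},{"dp":[0,0.002,0],"rotation":[0,0,0],"fingers":0.56}]'
```

```text
clock: 9.82
position: [0.5951, -0.1117, 0.0351]
ee_rot: [2.377, 2.052, 0.002]
force: [-5.7, 0.9, 4.2]
width: 0.224
clock: 10.2
position: [0.595, -0.1117, 0.0349]
ee_rot: [-2.377, -2.051, 0.002]
force: [-8.7, 1.2, 7.1]
width: 0.219
```

```bash
python3 -m pendant '[{"dp":[0,-0.01,0],"rotation":[0,0,0],"fingers":0.56},{"dp":[0,-0.035,0],"rotation":[0,0,0],"fingers":0.56},{"dp":[0,-0.05,-0.05],"rotation":[0,0,0],"fingers":0.56},{"dp":[0,-0.06,-0.09],"rotation":[0,0,0],"fingers":0.56},{"dp":[0,-0.06,-0.09],"rotation":[0,0,0],"fingers":0.56}]'
python3 - <<'E'
from h import *
plan((444,87,125,-8.5))
E
```

```text
clock: 10.82
position: [0.5374, -0.1033, 0.1283]
ee_rot: [2.376, 2.051, 0.005]
force: [1.0, -0.1, -0.3]
width: 0.223
pos [ 537.4 -103.3  128.3] F [ 1.  -0.1 -0.3] w 0.22 t 10.82
dp [0.1746, -0.1203, 0.0029] rot [0.004, -0.001, 0.002]
```

```bash
python3 -m pendant '[{"dp":[0.04,-0.03,0],"rotation":[0,0,0],"fingers":0.56},{"dp":[0.08,-0.06,0],"rotation":[0,0,0],"fingers":0.56},{"dp":[0.12,-0.09,0],"rotation":[0,0,0],"fingers":0.56},{"dp":[0.16,-0.115,0],"rotation":[0,0,0],"fingers":0.56},{"dp":[0.1746,-0.1203,0],"rotation":[0.004,0,0],"fingers":0.56},{"dp":[0.1746,-0.1203,0.0],"rotation":[0.004,0,0],"fingers":0.56},{"dp":[0.1746,-0.1203,0.05],"rotation":[0.004,0,0],"fingers":0.56},{"dp":[0.1746,-0.1203,0.09],"rotation":[0.004,0,0],"fingers":0.56},{"dp":[0.1746,-0.1203,0.094],"rotation":[0.004,0,0],"fingers":0.56},{"dp":[0.1746,-0.1203,0.094],"rotation":[0.004,0,0],"fingers":0.56}]'
python3 - <<'E'
from h import *
u=np.array([.989,-.1478]);v=np.array([.1478,.989])
plan(*[(*(u*x+v*151.8),34,-8.5) for x in (450,520,570,600,605)])
s=arm.observe()['position'][:2]*1000;print(s@u,s@v)
im=arm.get_image('top');cv2.imwrite('pics/top5.png',im);report(im)
E
```

```text
clock: 12.08
position: [0.445, 0.0862, 0.0344]
ee_rot: [-2.38, -2.051, -0.001]
force: [0.9, 1.3, 0.5]
width: 0.219
pos [445.   86.2  34.4] F [0.9 1.3 0.5] w 0.22 t 12.07
dp [0.0008, 0.0226, 0.0004] rot [0.0, -0.0, 0.0]
dp [0.0008, 0.0926, 0.0004] rot [0.0, -0.0, 0.0]
dp [0.0008, 0.1426, 0.0004] rot [0.0, -0.0, 0.0]
dp [0.0008, 0.1726, 0.0004] rot [0.0, -0.0, 0.0]
dp [0.0008, 0.1776, 0.0004] rot [0.0, -0.0, 0.0]
427.3774704903481 150.98341007550079
red px [264. 195.] rect ctr 657.8 104.5 size 17.4 61.2 ang 68.4
red px [245. 184.] rect ctr 673.2 141.7 size 39.0 39.8 ang 81.5
red px [254. 156.] rect ctr 726.3 125.3 size 56.1 35.0 ang 81.5
orange px [279. 271.] rect ctr 512.9 77.7 size 39.2 40.0 ang 81.7
orange px [305. 231.] rect ctr 593.6 19.3 size 368.5 482.6 ang 1.1
green px [387. 206.] rect ctr 637.1 -120.8 size 37.7 37.4 ang 81.4
green px [388. 178.] rect ctr 689.9 -122.5 size 54.2 34.4 ang 81.4
blue px [338. 198.] rect ctr 649.7 -31.0 size 37.9 38.6 ang 81.4
blue px [343. 171.] rect ctr 701.9 -39.7 size 53.1 34.1 ang 81.5
```

View pics/top5.png

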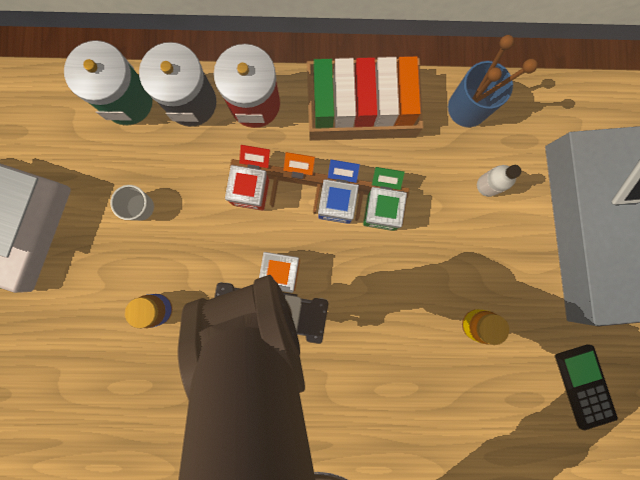

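Green is square and in line with blue. Next is the straight push of orange.

```bash
python3 -m pendant '[{"dp":[0,0.012,0],"rotation":[0,0,0],"fingers":0.56},{"dp":[0.0005,0.022,0],"rotation":[0,0,0],"fingers":0.56},{"dp":[0.001,0.028,0],"rotation":[0,0,0],"fingers":0.56},{"dp":[0.001,0.033,0],"rotation":[0,0,0],"fingers":0.56},{"dp":[0.001,0.038,0],"rotation":[0,0,0],"fingers":0.56},{"dp":[0.001,0.044,0],"rotation":[0,0,0],"fingers":0.56},{"dp":[0.001,0.05,0],"rotation":[0,0,0],"fingers":0.56},{"dp":[0.001,0.056,0],"rotation":[0,0,0],"fingers":0.56},{"dp":[0.001,0.062,0],"rotation":[0,0,0],"fingers":0.56},{"dp":[0.001,0.068,0],"rotation":[0,0,0],"fingers":0.56},{"dp":[0.001,0.074,0],"rotation":[0,0,0],"fingers":0.56},{"dp":[0.001,0.08,0],"rotation":[0,0,0],"fingers":0.56},{"dp":[0.001,0.086,0],"rotation":[0,0,0],"fingers":0.56},{"dp":[0.001,0.092,0],"rotation":[0,0,0],"fingers":0.56},{"dp":[0.001,0.097,0],"rotation":[0,0,0],"fingers":0.56},{"dp":[0.001,0.1,0],"rotation":[0,0,0],"fingers":0.56},{"dp":[0.001,0.1,0],"rotation":[0,0,0],"fingers":0.56}]'
python3 - <<'E'
from h import *
u=np.array([.989,-.1478]);v=np.array([.1478,.989])
plan((*(u*605+v*151.8),34,-8.5))
im=arm.get_image('top');cv2.imwrite('pics/top6.png',im);cv2.imwrite('pics/scene6.png',arm.get_image('scene'))
hsv=cv2.cvtColor(im,cv2.COLOR_BGR2HSV); m=cv2.inRange(hsv,(5,190,150),(18,255,255)); m[:180]=0;m[280:]=0;m[:,:270]=0;m[:,320:]=0
for c in cv2.findContours(m,0,1)[0]:
    if cv2.contourArea(c)>60:
        r=cv2.minAreaRect(ray('top',c[:,0],.08)[:,:2].astype(np.float32)*1000);print(c[:,0].mean(0),r,np.array(r[0])@u,np.array(r[0])@v)
E
```

```text
clock: 14.25
position: [0.5448, 0.0727, 0.0351]
ee_rot: [2.379, 2.051, 0.003]
force: [-1.3, 0.4, 0.4]
width: 0.221
pos [544.8  72.7  35.1] F [-1.3  0.4  0.4] w 0.22 t 14.25
dp [-0.0007, 0.0769, 0.0013] rot [0.002, -0.001, 0.0]
```

View pics/top6.png

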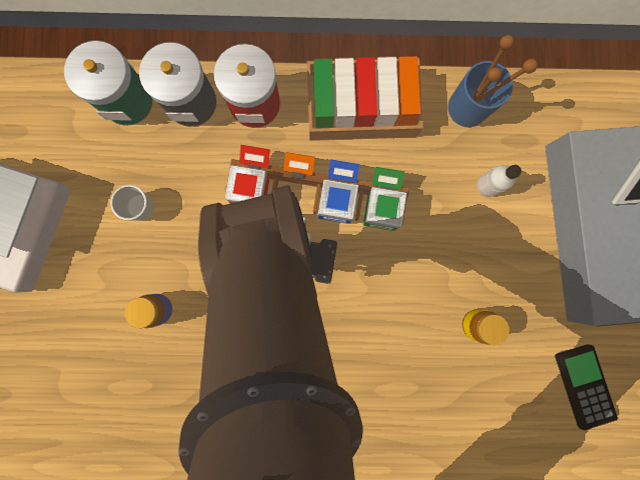

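View pics/scene6.png

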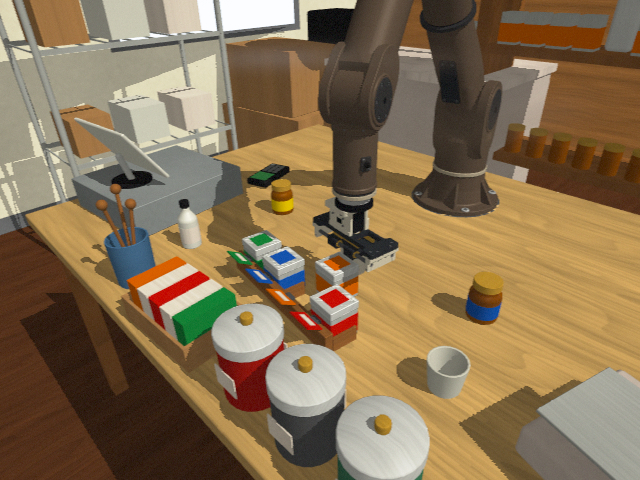

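```bash
python3 - <<'E'
from h import *
u=np.array([.989,-.1478]);v=np.array([.1478,.989])
im=cv2.imread('pics/scene6.png');cv2.imwrite('pics/c6.png',cv2.resize(im[210:350,220:420],None,fx=4,fy=4,interpolation=cv2.INTER_CUBIC))
hsv=cv2.cvtColor(im,cv2.COLOR_BGR2HSV)
def top(lo,hi,roi):
    m=cv2.inRange(hsv,lo,hi);k=np.zeros_like(m);x0,y0,x1,y1=roi;k[y0:y1,x0:x1]=m[y0:y1,x0:x1]
    c=max(cv2.findContours(k,0,1)[0],key=cv2.contourArea);w=ray('scene',c[:,0],.08)[:,:2].astype(np.float32)*1000;r=cv2.minAreaRect(w);print(c[:,0].mean(0),r,np.array(r[0])@u,np.array(r[0])@v)
top((100,120,60),(130,255,255),(265,245,300,268))
top((5,190,120),(18,255,255),(322,255,355,272))
E
```

```text
[282.24489796 256.75510204] ((648.1856689453125, -29.890478134155273), (40.03145980834961, 39.334190368652344), 82.19599914550781) 645.4734392551422 66.24015899543761
[336.5  262.58] ((585.5567626953125, 66.64768981933594), (38.568363189697266, 38.280635833740234), 81.73316192626953) 569.2651097503663 152.45985475769044
```

View pics/c6.png

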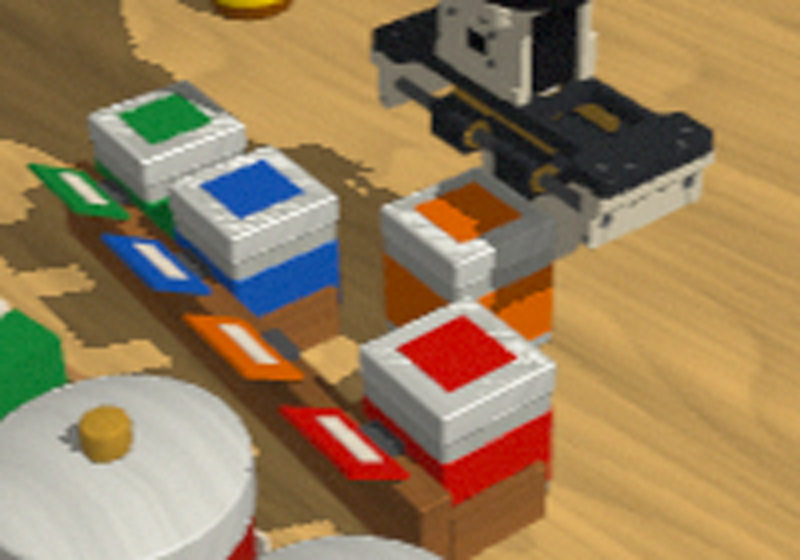

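The orange tin is square and lined up with its lane: y is 152.5 against about 151.5 for the lane middle. I'll push on.

```bash
python3 -m pendant '[{"dp":[0,0.005,0],"rotation":[0,0,0],"fingers":0.56},{"dp":[0,0.011,0],"rotation":[0,0,0],"fingers":0.56},{"dp":[0,0.017,0],"rotation":[0,0,0],"fingers":0.56},{"dp":[0,0.023,0],"rotation":[0,0,0],"fingers":0.56},{"dp":[0,0.028,0],"rotation":[0,0,0],"fingers":0.56},{"dp":[0,0.033,0],"rotation":[0,0,0],"fingers":0.56},{"dp":[0,0.038,0],"rotation":[0,0,0],"fingers":0.56},{"dp":[0,0.043,0],"rotation":[0,0,0],"fingers":0.56},{"dp":[0,0.048,0],"rotation":[0,0,0],"fingers":0.56},{"dp":[0,0.053,0],"rotation":[0,0,0],"fingers":0.56},{"dp":[0,0.058,0],"rotation":[0,0,0],"fingers":0.56},{"dp":[0,0.063,0],"rotation":[0,0,0],"fingers":0.56},{"dp":[0,0.067,0],"rotation":[0,0,0],"fingers":0.56},{"dp":[0,0.07,0],"rotation":[0,0,0],"fingers":0.56},{"dp":[0,0.072,0],"rotation":[0,0,0],"fingers":0.56},{"dp":[0,0.073,0],"rotation":[0,0,0],"fingers":0.56},{"dp":[0,0.073,0],"rotation":[0,0,0],"fingers":0.56}]'
python3 -m pendant '[{"dp":[0,0.001,0],"rotation":[0,0,0],"fingers":0.56},{"dp":[0,0.002,0],"rotation":[0,0,0],"fingers":0.56},{"dp":[0,0.003,0],"rotation":[0,0,0],"fingers":0.56},{"dp":[0,0.003,0],"rotation":[0,0,0],"fingers":0.56}]'
```

```text
clock: 16.48
position: [0.6169, 0.0621, 0.0353]
ee_rot: [2.379, 2.051, 0.004]
force: [-1.1, 0.7, -0.8]
width: 0.221
clock: 16.98
position: [0.62, 0.0616, 0.0353]
ee_rot: [2.379, 2.051, 0.004]
force: [-0.5, 0.8, -0.4]
width: 0.224
```

```bash
python3 -m pendant '[{"dp":[0,0.001,0],"rotation":[0,0,0],"fingers":0.56},{"dp":[0,0.002,0],"rotation":[0,0,0],"fingers":0.56},{"dp":[0,0.003,0],"rotation":[0,0,0],"fingers":0.56},{"dp":[0,0.003,0],"rotation":[0,0,0],"fingers":0.56}]'
```

```text
clock: 17.48
position: [0.6208, 0.0615, 0.0352]
ee_rot: [-2.378, -2.05, 0.001]
force: [-10.1, 1.0, 7.5]
width: 0.216
```

The force has risen to about 10 N, so the tin is against the rail. Retracting now.

```bash
python3 -m pendant '[{"dp":[0,-0.01,0],"rotation":[0,0,0],"fingers":0.56},{"dp":[0,-0.04,0],"rotation":[0,0,0],"fingers":0.56},{"dp":[0,-0.08,-0.03],"rotation":[0,0,0],"fingers":0.56},{"dp":[0,-0.13,-0.08],"rotation":[0,0,0],"fingers":0.56},{"dp":[0,-0.18,-0.12],"rotation":[0,0,0],"fingers":0.56},{"dp":[0,-0.22,-0.15],"rotation":[0,0,0],"fingers":0.56},{"dp":[0,-0.22,-0.15],"rotation":[0,0,0],"fingers":0.56}]'
python3 - <<'E'
from h import *
u=np.array([.989,-.1478]);v=np.array([.1478,.989])
im=arm.get_image('top');cv2.imwrite('pics/top7.png',im);cv2.imwrite('pics/wrist7.png',arm.get_image('wrist'))
report(im)
hsv=cv2.cvtColor(im,cv2.COLOR_BGR2HSV); m=cv2.inRange(hsv,(5,190,150),(18,255,255)); m[:175]=0;m[215:]=0;m[:,:270]=0;m[:,315:]=0
for c in cv2.findContours(m,0,1)[0]:
    if cv2.contourArea(c)>60:
        r=cv2.minAreaRect(ray('top',c[:,0],.08)[:,:2].astype(np.float32)*1000);print('orange',c[:,0].mean(0),r,np.array(r[0])@u,np.array(r[0])@v)
E
```

```text
clock: 18.35
position: [0.4021, 0.0945, 0.1881]
ee_rot: [2.377, 2.054, 0.007]
force: [1.7, 0.8, -0.2]
width: 0.223
red px [264. 195.] rect ctr 657.6 104.4 size 17.4 61.5 ang 68.2
red px [245. 184.] rect ctr 673.2 141.7 size 39.0 39.8 ang 81.5
red px [254. 156.] rect ctr 726.4 125.1 size 56.4 35.3 ang 81.5
orange px [307. 231.] rect ctr 593.6 19.3 size 368.5 482.6 ang 1.1
green px [387. 206.] rect ctr 637.1 -120.8 size 37.7 37.4 ang 81.4
green px [388. 178.] rect ctr 689.9 -122.5 size 54.2 34.4 ang 81.4
blue px [338. 198.] rect ctr 649.7 -31.0 size 37.9 38.6 ang 81.4
blue px [343. 171.] rect ctr 701.9 -39.9 size 52.8 34.1 ang 81.5
orange [291.83333333 190.55128205] ((663.0301513671875, 55.0693244934082), (37.86145782470703, 38.09498977661133), 81.9390640258789) 647.5975735420227 152.459418296051
```

View pics/top7.png

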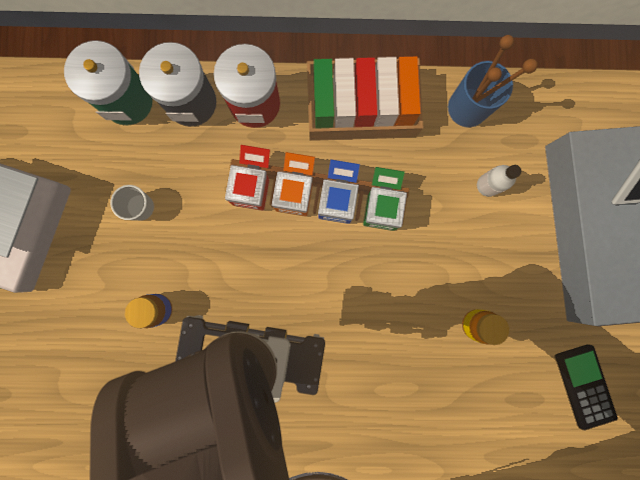

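View pics/wrist7.png

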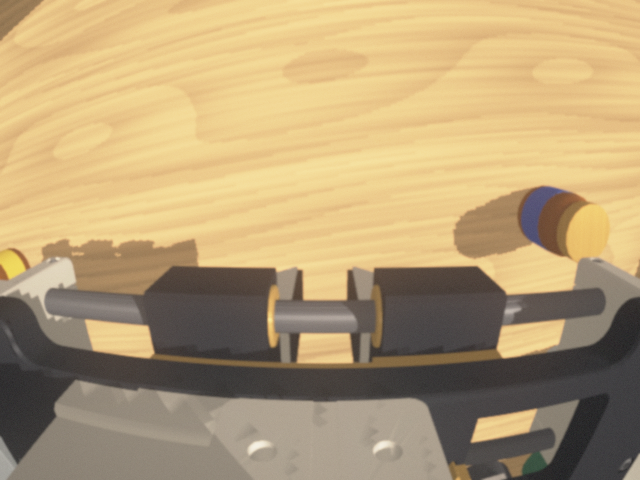

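```bash
python3 -c "
from cell import arm
print(arm.sign_off())"
```

```text
the job is handed in; nothing more can be done
None
```

Both tins are pushed home against the rail and the job is handed in at about 18 s of the 64 s allowed; no verdict was reported.

**What I did:** I used only pushes with the part-open fingers. One curved push on the orange tin's side squared it up in front of its lane. A straight push then sent the green tin back to the rail, and another did the same for orange. I stopped each at the rail, when the contact force rose to about 10 N.

**Last checks, from the top view after backing off:**

| Tin | Position along the lane (mm) | Angle to the display (degrees) | Offset from lane middle (mm) |
|---|---|---|---|
| Orange | 647.6 | about 0.4 | about 1 |
| Green | 647.9 | about 0.1 | about 4 |
| Blue | 647.1 | about 0.1 | not checked separately |
| Red | 644.9 | 0 | not checked separately |

- **In line:** The tins agree along the lane to about 3 mm, within the 8 mm allowed. Red and blue read the same as at the start.
- **Jars, bottle and cup:** They look unmoved in the pictures, but I did not measure them.
- **White label panels:** I did not see the orange panel directly. That it faces out is inferred from its starting turn being under 0.5 rad and from how the tin was turned. The green one only turned by about 3 degrees.
- **Small disagreement:** The tickets and the red and blue tins gave the middle of the orange lane up to about 3 mm apart. Orange is well inside the 12 mm limit either way.

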